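Fold the nutcracker and stow it in its case

ROBOT

A 6-joint arm with a two-finger parallel gripper is mounted at the origin on a cart in front of the work surface, level with it; the furniture and walls round the work are solid. World frame = base frame: x ahead of the robot, y to its left, z up, the work surface at z = 0. Lengths are in m, angles in rad, forces in N, time in s.
With the tool pointing down it reaches from about 0.35 to 0.975 m from the base axis. Payload 4.9 kg.
Tool frame: the origin (TCP) lies at the very end of the fingers, on their centre line; the grasp point (between the pads) lies manip.grip_point_offset behind it (manip.grip_point_offset is the distance from the TCP to the grasp point, in m); z points along the fingers, y is the direction in which the jaws open and shut (so a half turn about z gives the same grasp; the last joint's range is limited). The gripper opens to 85 mm and grips with 20 to 120 N. Pads are 22 mm wide; open, the fingers measure 114 mm over their backs; the gripper's body (76 mm by 85 mm) begins 54 mm behind the grasp point. The pads swing forward as they close: fully open they stand 13 mm farther back than shut.
Start: joints at [-1.342, 0.053, 1.613, -0, 1.476, -0.119], TCP at [0.213, -0.588, 0.231] pointing down, gripper open.
Joint ranges: [-3.01, 3.01], [-1.01, 2.22], [0.06, 2.58], [-1.02, 4.17], [0.09, 2.62], [-3.14, 3.14]. Speed limits (rad/s): [2.57, 2.57, 3.14, 3.14, 3.14, 3.14].

INTERFACE

Orientations are given as a unit quaternion [w, x, y, z].
In Python, from plant import status, grab_frame, camera_params, ticket, boxes_of, outline_of, manip gives the robot as it stands. The module is installed in compiled form; this text tells all that it offers.
- The arm moves only by the tool play_rows, never from a script. Its argument "deltas" is a list of rows, each a list of 2 entries, a list of its own where there are three numbers: the shift along the world's x, y, z in m, then the turn about the world's z in rad. A call has 1 to 5 rows; each row is the pose to reach, as a shift and turn from the pose commanded when the call began; what a row does not reach only later rows make up. A row lasts 1/8 s, in which the tool goes at most 62.5 mm and 10.7 degrees, less where a joint would pass 70% of its speed; a pose out of reach is approached as far as the arm can. A call with a gripper value outside its range is refused whole. "grip" is the opening, from -1 (shut) to 1 (fully open), set as the call begins (left out, the last holds). The fingers move at their own pace and stop on an object; the grip force is fixed at half the most. Time passes only in rows, so rows that repeat a pose let the fingers close. It gives the time, the measured TCP pose, the force and the opening at its end, in the units of the state.
- status.state(): the state, without advancing time (a new reading comes with each control period).
- grab_frame(name): name is "scene" or "top" or "wrist"; returns (picture, depth): 420x560x3 uint8, blue, green, red; 420x560 float32, m along the optical axis (not along the pixel's ray), 0 where there is no reading.
- camera_params(name): a dict with "mtx" (3x3 intrinsics, pixels), "distortion" ([k1, k2, p1, p2, k3] as OpenCV has them; the pictures are not rectified), "world_from_camera" (4x4, takes a point from camera to world coordinates). Camera axes: x right, y up, looking along -z (the intrinsics and any distortion apply to the point x, -y, -z); pixel columns grow to the right and rows downward; lengths in m; the calibration is good to about 2 mm. A picture is of the moment at which its call begins: read the wrist's pose just before it. camera_params takes no time and is no camera call; for the wrist camera it gives the pose at the moment of the call.
- ticket.job_done(): hands the job in, once; it reports no verdict.
Trained networks look in the newest picture that a camera, given by its name, has taken for a name from the list of things; names that differ only in an ending like _2 or _b are one class to them, and where a whole thing is asked for, a point or a joint stands for the part that bears it (a point fixed in the world has none). Each returns a list of dicts, best first, with "confidence" (0 to 1); they miss things now and then, are a little off and sometimes report something else, mostly with a low value. They report only what shows in the picture. A call takes as long as a camera call.
- boxes_of(camera, name): "box" ([left, top, right, bottom] in pixels, round what is visible of it).
- outline_of(camera, name): "region" (420x560 bool, what is visible of it) and "box" ([left, top, right, bottom] in pixels, round what is visible of it).
The state is a dict: "time": time; "joint_pos": joint angles; "joint_vel": joint speeds; "joint_efforts": joint torques, N m; "tool_pos": TCP position; "tool_rot": TCP orientation; "contact_force": force on the tool from outside, world axes, zero at the start; "ft_torque": the same for the moment, N m; "gripper_width": opening from 0.0 (shut) to 1.0 (fully open).
Only numpy, scipy, OpenCV 4.12 (cv2) and the standard library are available. Lean on these libraries where they do the work, as an engineer would, in place of code of your own. Each camera call takes 0.05 s, during which the arm holds its last target.

TASK

Fold the open steel nutcracker shut and lay it in its empty wooden case, the long narrow one with a finger notch in each long side (not the broader tray with the teaspoons). It should end folded, lying flat on the bottom of the case and lined up with it; either end may point either way.

Things in the scene. Friction and masses are not known exactly. Their poses are not given: they have to be found in the camera images.
- nutcracker_mid (a point): Middle of a loose steel two-lever nutcracker lying flat, open in a V: 18 mm high, 0.17 to 0.33 kg; folded 182 long, 22 wide (25 at the round head). Point: on the first lever's inner face (the folded tool's middle line), 9 mm above the underside. x: along that lever from pin to free end, z up; the lever's body is on +y. Squeezed across both levers here it folds and is held; span when open 48 to 62 mm.
- nutcracker_pin (a point): Axis of the upright hinge pin in the nutcracker's round head (diameter 25 mm), at one end, half-way up (9 mm); 85 mm from the middle point, at its x = -85 mm. Same axes as the middle point. Each lever is 10.5 mm wide and reaches 170 mm from the pin. Behind the work, between nutcracker and case, a tall shelf post stands at x 0.565 m and beyond, y -0.12 to -0.05: carry past it on the robot's side.
- nutcracker_lever (a joint): Angle between the two levers, rad: 0 folded shut (a stop), 0.30 to 0.44 at the start. As it grows the second lever swings away from the first, clockwise from above (to the first lever's -y side), so the middle of the V points half this angle clockwise of the first lever's x. The hinge is a little stiff (0.03 N m): it stays where it is left.
- case: The nutcracker's case: empty open dark wood box, cork bottom, fixed; 222 x 62 x 25 mm, walls 8 mm, inside 206 x 46, inner bottom 5 mm up. Each long wall is cut away down to the bottom over its middle 90 mm, for fingers. Origin: centre of underside; y along its length, x across, z up. A shorter, broader tray (165 x 105 mm) of the same wood holds two teaspoons; the two change places between runs.

How it is judged:
By the outcome, as a careful person would: the job done as asked, in the order asked, and still so for the second after the job is handed in, with the robot touching nothing.
It also fails if it takes over 35 s, if anything falls off the work surface, if the arm or the gripper's body presses on something with over 40 N, if the wrist force passes 120 N, or if a joint passes its speed limit or range.

## Working session

There is one attempt and no reset: what is moved stays moved. The work goes in short steps, Python scripts to look and compute and a tool call to move; the robot and the scene stay as the last step left them, time stands still between calls to the robot, and variables do not carry over. Pictures are saved under pics/ and viewed, and the job is handed in when it is done.

Besides the shell and the picture viewer there is one more tool, called after "Request:" by a JSON object that holds its "name" and its "arguments". play_rows: Moves the arm, as the interface text tells. Its arguments: {"type":"object","properties":{"deltas":{"type":"array"},"grip":{"type":"number"}},"required":["deltas"]}

```bash
mkdir -p pics; cat > h.py <<'E'
import numpy as np, cv2
from plant import status, grab_frame, camera_params, ticket, boxes_of, outline_of, manip
def P(cam,uv,z=None,depth=None,p=None):
    """pixels -> world, either on plane z or with depth"""
    p=p or camera_params(cam); K=np.array(p['mtx']);D=np.array(p['distortion']);T=np.array(p['world_from_camera'])
    uv=np.asarray(uv,float).reshape(-1,1,2)
    n=cv2.undistortPoints(uv,K,D).reshape(-1,2)
    d=np.c_[n[:,0],-n[:,1],-np.ones(len(n))]
    w=d@T[:3,:3].T; o=T[:3,3]
    if depth is not None: return o+w*np.asarray(depth).reshape(-1,1)
    s=(z-o[2])/w[:,2]; return o+w*s[:,None]
E
python3 - <<'E'
from h import *
s=status.state(); print(s); print(manip.grip_point_offset)
for c in ['scene','top']:
    im,d=grab_frame(c); cv2.imwrite(f'pics/{c}0.png',im); np.save(f'{c}0.npy',d)
    print(c,np.array(camera_params(c)['world_from_camera']).round(3).tolist())
    for n in ['nutcracker_mid','case','nutcracker_pin']:
        for r in boxes_of(c,n): print(n,r)
E
```

```text
{'time': 0.0, 'joint_pos': array([-1.34202819e+00,  5.33595387e-02,  1.61432386e+00,  2.60497876e-05,
        1.47599297e+00, -1.19016569e-01]), 'joint_vel': array([-0.00025337, -0.00084618,  0.00092174,  0.00077074, -0.00212033,
       -0.00019068]), 'joint_efforts': array([ 4.47955235e-04, -3.93677759e+01, -3.70177674e+01, -1.52782955e-04,
        6.98031407e-03,  4.09491108e-08]), 'tool_pos': array([ 0.21286291, -0.58696115,  0.23004352]), 'tool_rot': array([-1.04099661e-03,  9.84918466e-01,  1.73015980e-01, -4.41982563e-05]), 'contact_force': array([ 1.29560924, -0.6819217 , -0.26584541]), 'ft_torque': array([-0.00468884,  0.02793346, -0.02374905]), 'gripper_width': 0.9957254651258955}
0.0187
scene [[0.991, 0.068, -0.111, 0.304], [-0.13, 0.59, -0.797, -1.1], [0.011, 0.805, 0.594, 0.78], [0.0, 0.0, 0.0, 1.0]]
nutcracker_mid {'box': [314.4, 261.4, 346.9, 323.5], 'confidence': 0.7}
case {'box': [283.1, 158.4, 308.7, 205.1], 'confidence': 0.85}
nutcracker_pin {'box': [313.4, 263.6, 349.7, 320.6], 'confidence': 0.88}
top [[-0.039, 0.977, -0.21, 0.174], [-0.999, -0.038, 0.005, -0.094], [-0.003, 0.21, 0.978, 1.369], [0.0, 0.0, 0.0, 1.0]]
nutcracker_mid {'box': [337.3, 177.6, 392.7, 205.3], 'confidence': 0.82}
case {'box': [187.5, 189.1, 256.1, 215.1], 'confidence': 0.61}
nutcracker_pin {'box': [336.6, 176.2, 393.6, 206.8], 'confidence': 0.56}
```

View pics/scene0.png

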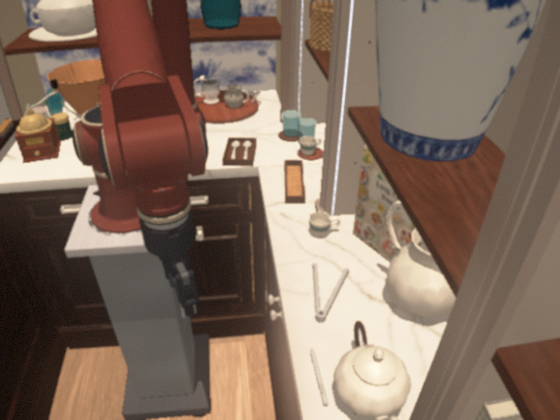

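View pics/top0.png

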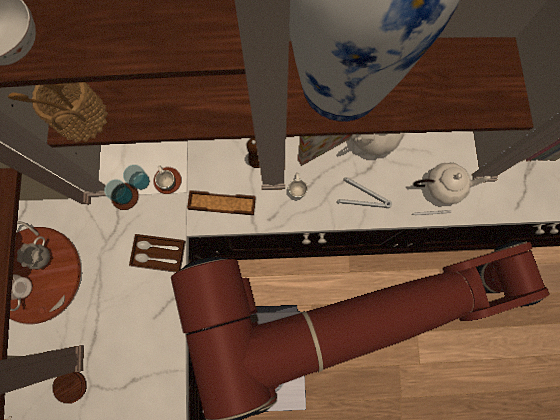

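```bash
python3 - <<'E'
from h import *
im=cv2.imread('pics/top0.png')
cv2.imwrite('pics/top0z.png',cv2.resize(im[160:225,330:400],None,fx=8,fy=8,interpolation=cv2.INTER_CUBIC))
cv2.imwrite('pics/top0c.png',cv2.resize(im[160:250,170:270],None,fx=6,fy=6,interpolation=cv2.INTER_CUBIC))
E
```

```text
(no output)
```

View pics/top0z.png

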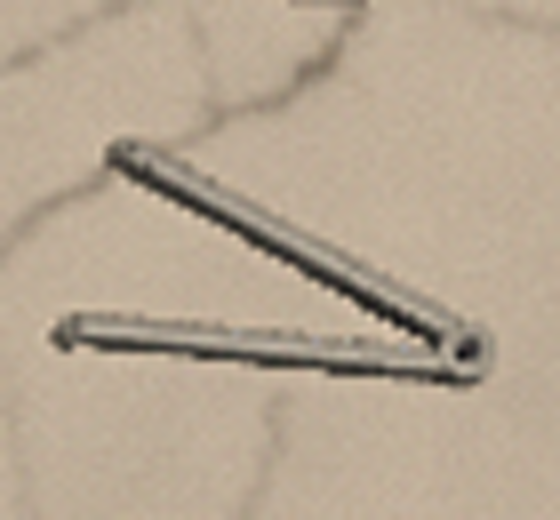

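View pics/top0c.png

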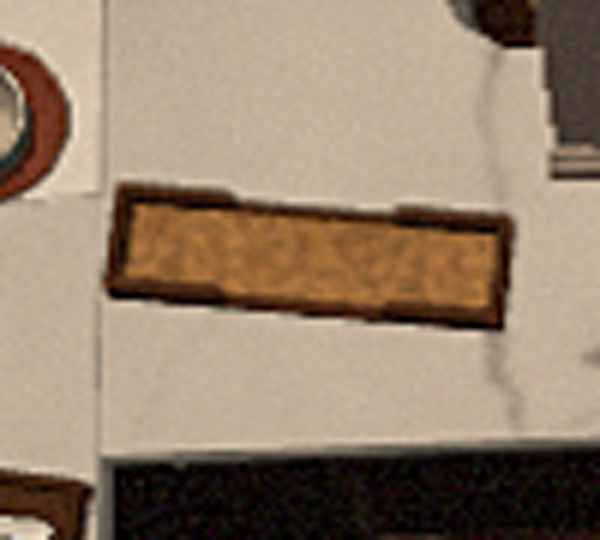

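The top picture shows the V with its pin at about (388,203) and its free ends at (344,179) and (338,201). The cork case is at (222,202), and the teaspoon tray is separate at (157,252).

```bash
python3 - <<'E'
from h import *
f=lambda a,k,ox,oy:(np.array(a)+.5)/k-.5+np.array([ox,oy])
q=P('top',f([[467,350],[118,155],[70,332]],8,330,160),.018); print(q.round(4))
a=np.arctan2(*(q[1:,:2]-q[0,:2]).T[::-1]); print(a, np.linalg.norm(q[1:]-q[0],axis=1))
c=P('top',f([[118,187],[512,215],[500,327],[107,293]],6,170,160),.025); print(c.round(4),c.mean(0))
print([np.linalg.norm(c[i]-c[(i+1)%4]) for i in range(4)])
m=(c[0]+c[3]-c[1]-c[2]);print('case ang',np.arctan2(m[1],m[0]))
s=status.state()
from scipy.spatial.transform import Rotation as R
r=R.from_quat(s['tool_rot'][[1,2,3,0]]).as_matrix(); print(r.round(3))
print(np.array(camera_params('wrist')['world_from_camera']).round(3), camera_params('wrist')['mtx'])
E
```

```text
[[ 0.4884 -0.465   0.018 ]
 [ 0.5778 -0.3258  0.018 ]
 [ 0.5024 -0.3004  0.018 ]]
[0.99927545 1.48592043] [0.1654485 0.1651992]
[[ 0.5554  0.1926  0.025 ]
 [ 0.5306 -0.0253  0.025 ]
 [ 0.4678 -0.0171  0.025 ]
 [ 0.4953  0.1982  0.025 ]] [0.51226711 0.08711437 0.025     ]
[np.float64(0.21924564742726152), np.float64(0.06333448302312594), np.float64(0.21701781206558485), np.float64(0.06031293512589438)]
case ang 1.4505699943483574
[[ 0.94   0.341 -0.   ]
 [ 0.341 -0.94   0.   ]
 [ 0.    -0.    -1.   ]]
[[ 0.341  0.894  0.291  0.287]
 [-0.94   0.325  0.105 -0.56 ]
 [-0.001 -0.309  0.951  0.373]
 [ 0.     0.     0.     1.   ]] [[336.38037139   0.         274.84109234]
 [  0.         336.38037139 209.18612497]
 [  0.           0.           1.        ]]
```

Request:
{"name": "play_rows", "arguments": {"deltas": [[[0.3, 0.2, -0.01], 0.895], [[0.3, 0.2, -0.01], 0.895], [[0.3, 0.2, -0.01], 0.895], [[0.3, 0.2, -0.01], 0.895], [[0.3, 0.2, -0.01], 0.895]], "grip": 1}}

```text
time: 1.02
tool_pos: [0.4745, -0.413, 0.2229]
tool_rot: [0.0, 0.812, 0.584, 0.0]
contact_force: [0.3, -0.7, -0.2]
gripper_width: 1.005
```

Request:
{"name": "play_rows", "arguments": {"deltas": [[[0, 0, 0], 0], [[0, 0, 0], 0], [[0, 0, 0], 0]]}}

```text
time: 1.4
tool_pos: [0.4719, -0.4153, 0.2227]
tool_rot: [0.0, 0.814, 0.581, -0.0]
contact_force: [-0.5, 0.6, -0.2]
gripper_width: 0.999
```

```bash
cat > look.py <<'E'
from h import *
import sys,json
from scipy.spatial.transform import Rotation as R
tag=sys.argv[1]
s=status.state(); p=camera_params('wrist')
r=R.from_quat(s['tool_rot'][[1,2,3,0]]).as_matrix()
print('t',s['time'],'pos',s['tool_pos'].round(4),'yaw',np.arctan2(r[1,0],r[0,0]),'F',s['contact_force'].round(1),'w',s['gripper_width'],'tilt',r[2].round(4))
im,d=grab_frame('wrist'); cv2.imwrite(f'pics/w{tag}.png',im); np.save(f'w{tag}.npy',d)
json.dump({k:np.array(v).tolist() for k,v in p.items()},open(f'w{tag}.json','w'))
for n in sys.argv[2:]:
    for q in outline_of('wrist',n)[:2]:
        print(n,q['box'],q['confidence']); np.save(f'm{tag}_{n}.npy',q['region'])
E
python3 look.py 1 nutcracker_mid
```

```text
t 1.4 pos [ 0.4719 -0.4153  0.2227] yaw 1.2405504318879856 F [-0.5  0.6 -0.2] w 0.9990699285987024 tilt [-3.e-04 -1.e-04 -1.e+00]
nutcracker_mid [260.2, 54.0, 352.7, 229.0] 0.95
```

View pics/w1.png

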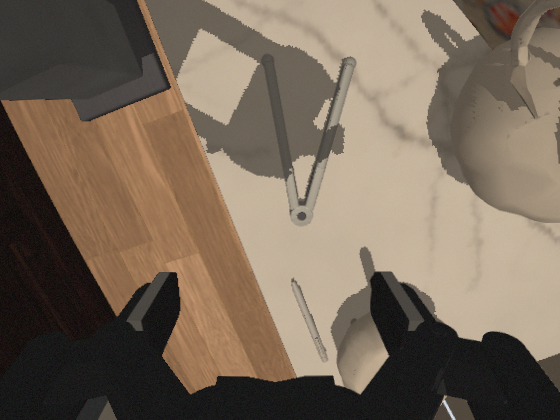

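The wrist view shows the pin at (302,215) and the lever ends at (267,60) and (349,62). A pitcher stands at the right, near (500,130).

```bash
python3 - <<'E'
from h import *
import json
p=json.load(open('w1.json')); m=np.load('m1_nutcracker_mid.npy'); d=np.load('w1.npy')
im=cv2.imread('pics/w1.png'); cv2.imwrite('pics/w1z.png',cv2.resize(im[45:235,245:365],None,fx=3,fy=3,interpolation=cv2.INTER_CUBIC))
ys,xs=np.nonzero(m); W=P('wrist',np.c_[xs,ys],.014,p=p)
pin=P('wrist',[[302,215]],.018,p=p)[0]; print('pin',pin, 'ends',P('wrist',[[267,60],[349,62]],.018,p=p).round(4))
v=W[:,:2]-pin[:2]; r=np.hypot(*v.T); a=np.arctan2(v[:,1],v[:,0])
for lo in range(60,180,20):
    k=(r>lo/1e3)&(r<(lo+20)/1e3); t=a[k]; mid=np.median(t) if k.sum() else 0
    mid=(t.max()+t.min())/2
    A,B=t[t>mid],t[t<=mid]; print(lo,[ (x.mean().round(4),(x.mean()*1).round(3),len(x)) for x in(A,B)], 'corr', np.median(A)-5.25/(lo+10),np.median(B)+5.25/(lo+10))
print('rmax',r.max())
# tall things near
ys,xs=np.mgrid[0:420:4,0:560:4]; dd=d[ys,xs].ravel(); ok=dd>0
Q=P('wrist',np.c_[xs.ravel()[ok],ys.ravel()[ok]],depth=dd[ok],p=p)
k=(Q[:,2]>.03)&(Q[:,0]>.4)&(Q[:,2]<.16)
for y in np.arange(-.7,-.1,.05):
    s=Q[k&(abs(Q[:,1]-y)<.025)]
    if len(s): print(round(y,2),'xmin',s[:,0].min().round(3),'zmax',s[:,2].max().round(3))
E
```

```text
pin [ 0.48612266 -0.4624503   0.018     ] ends [[ 0.502  -0.3016  0.018 ]
 [ 0.5763 -0.3285  0.018 ]]
60 [(np.float64(1.5284), np.float64(1.528), 204), (np.float64(0.9431), np.float64(0.943), 227)] corr 1.4528246147867676 1.0181581804007716
80 [(np.float64(1.505), np.float64(1.505), 209), (np.float64(0.9566), np.float64(0.957), 231)] corr 1.4466352756236962 1.0143590809296006
100 [(np.float64(1.4947), np.float64(1.495), 233), (np.float64(0.9637), np.float64(0.964), 245)] corr 1.4473482926614558 1.0120873179771102
120 [(np.float64(1.4826), np.float64(1.483), 224), (np.float64(0.9663), np.float64(0.966), 285)] corr 1.4421234352959547 1.0064210406999563
140 [(np.float64(1.4737), np.float64(1.474), 245), (np.float64(0.9738), np.float64(0.974), 275)] corr 1.4387469945424796 1.00930115849517
160 [(np.float64(1.4718), np.float64(1.472), 97), (np.float64(0.9737), np.float64(0.974), 89)] corr 1.4407737129907026 1.0043081802966314
rmax 0.16785081477287406
-0.65 xmin 0.471 zmax 0.106
-0.6 xmin 0.482 zmax 0.088
-0.55 xmin 0.537 zmax 0.05
-0.5 xmin 0.65 zmax 0.127
-0.45 xmin 0.641 zmax 0.137
-0.4 xmin 0.641 zmax 0.139
-0.35 xmin 0.657 zmax 0.159
-0.3 xmin 0.701 zmax 0.077
```

View pics/w1z.png

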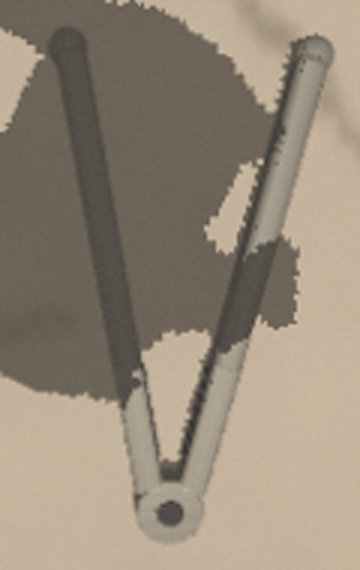

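Request:
{"name": "play_rows", "arguments": {"deltas": [[[0.0423, 0.0309, -0.03], -0.0146], [[0.0423, 0.0309, -0.09], -0.0146], [[0.0423, 0.0309, -0.15], -0.0146], [[0.0423, 0.0309, -0.2], -0.0146], [[0.0423, 0.0309, -0.2187], -0.0146]]}}

```text
time: 2.12
tool_pos: [0.5125, -0.3822, -0.0]
tool_rot: [-0.003, 0.818, 0.576, -0.001]
contact_force: [-0.5, -0.1, -0.1]
gripper_width: 1.0
```

Request:
{"name": "play_rows", "arguments": {"deltas": [[[0, 0, 0], 0], [[0, 0, 0], 0]]}}

```text
time: 2.38
tool_pos: [0.5168, -0.3853, 0.007]
tool_rot: [0.002, 0.817, 0.576, 0.001]
contact_force: [0.2, -0.3, 0.3]
gripper_width: 1.0
```

```bash
python3 look.py 2
```

```text
t 2.375 pos [ 0.5168 -0.3853  0.007 ] yaw 1.2276905658327513 F [ 0.2 -0.3  0.3] w 1.0003418856923132 tilt [-0.002   0.0046 -1.    ]
```

View pics/w2.png

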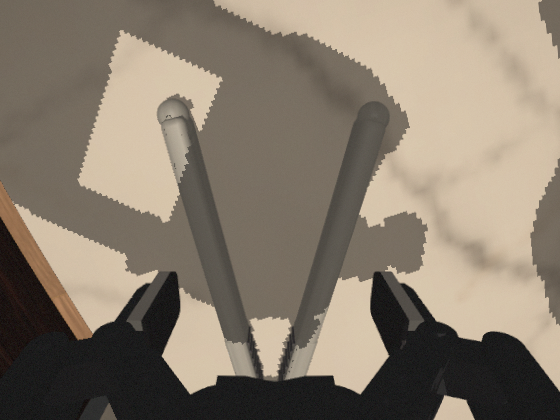

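The levers sit evenly between the open fingers, with their ends at (172,110) and (374,112). I'll close now.

Request:
{"name": "play_rows", "arguments": {"deltas": [[[0, 0, 0], 0], [[0, 0, 0], 0], [[0, 0, 0], 0]], "grip": -0.2}}

```text
time: 2.8
tool_pos: [0.5158, -0.3839, 0.005]
tool_rot: [0.001, 0.817, 0.576, 0.0]
contact_force: [-0.4, -0.7, 1.9]
gripper_width: 0.404
```

```bash
python3 look.py 3
```

```text
t 2.8 pos [ 0.5158 -0.3839  0.005 ] yaw 1.2282117585252998 F [-0.4 -0.7  1.9] w 0.4038780872004892 tilt [-7.0e-04  1.6e-03 -1.0e+00]
```

View pics/w3.png

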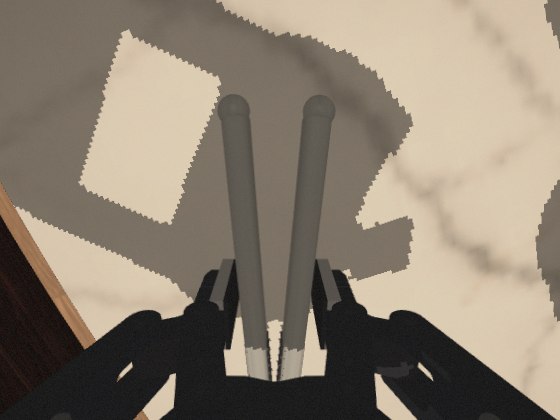

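The folding is working and staying symmetric, with the ends at (233,108) and (319,108).

Request:
{"name": "play_rows", "arguments": {"deltas": [[[0, 0, 0], 0], [[0, 0, 0], 0], [[0, 0, 0], 0], [[0, 0, 0], 0]], "grip": -1}}

```text
time: 3.35
tool_pos: [0.5157, -0.3837, 0.0047]
tool_rot: [0.0, 0.817, 0.576, 0.0]
contact_force: [0.2, 0.6, 4.6]
gripper_width: 0.232
```

```bash
python3 look.py 4
```

```text
t 3.35 pos [ 0.5157 -0.3837  0.0047] yaw 1.2282034787553453 F [0.2 0.6 4.6] w 0.23241349149741247 tilt [-3.e-04  1.e-03 -1.e+00]
```

View pics/w4.png

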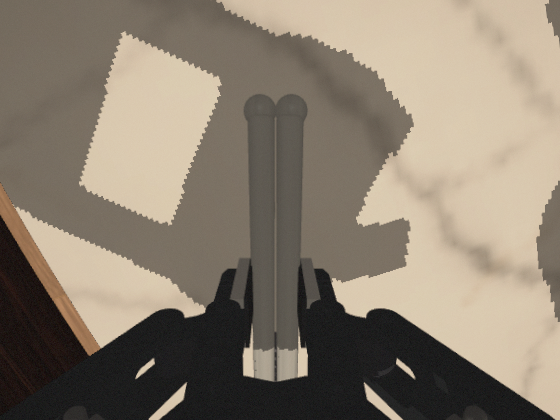

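It is folded: the lever faces meet at column 275 and the opening reads 0.23. Next I lift and carry it round the post on the robot's side.

Request:
{"name": "play_rows", "arguments": {"deltas": [[[0, 0, 0.04], 0], [[0, 0, 0.09], 0], [[-0.02, 0.01, 0.14], 0], [[-0.05, 0.03, 0.17], 0.05], [[-0.09, 0.06, 0.17], 0.1]]}}

```text
time: 4.03
tool_pos: [0.4255, -0.3241, 0.1765]
tool_rot: [0.002, 0.787, 0.617, 0.0]
contact_force: [0.1, 1.1, -3.4]
gripper_width: 0.229
```

```bash
python3 look.py 5
```

```text
t 4.025 pos [ 0.4255 -0.3241  0.1765] yaw 1.3297601014174238 F [ 0.1  1.1 -3.4] w 0.22898293732919253 tilt [-0.0025  0.004  -1.    ]
```

View pics/w5.png

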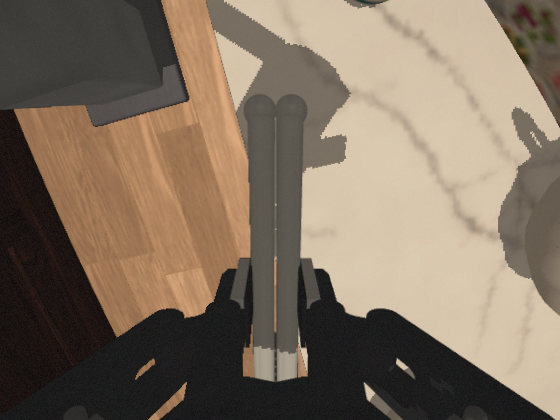

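It is held firmly and looks unchanged in the wrist view.

Request:
{"name": "play_rows", "arguments": {"deltas": [[[0, 0.06, 0], 0.06], [[0, 0.12, 0], 0.122], [[0, 0.18, 0], 0.122], [[0, 0.24, 0], 0.122], [[0, 0.3, 0], 0.122]]}}

```text
time: 4.7
tool_pos: [0.424, -0.0213, 0.1723]
tool_rot: [-0.001, 0.749, 0.663, -0.001]
contact_force: [1.0, -0.7, -2.9]
gripper_width: 0.233
```

Request:
{"name": "play_rows", "arguments": {"deltas": [[[0, 0.0, 0], 0], [[0, 0.0, 0], 0]]}}

```text
time: 4.95
tool_pos: [0.4246, -0.0232, 0.1727]
tool_rot: [-0.001, 0.748, 0.664, -0.001]
contact_force: [-0.1, -0.4, -2.5]
gripper_width: 0.233
```

```bash
python3 look.py 6 case
```

```text
t 4.95 pos [ 0.4246 -0.0232  0.1727] yaw 1.4510491441998272 F [-0.1 -0.4 -2.5] w 0.23267170028100226 tilt [-3.0e-04 -2.1e-03 -1.0e+00]
case [318.5, 0.5, 400.6, 177.9] 0.87
```

View pics/w6.png

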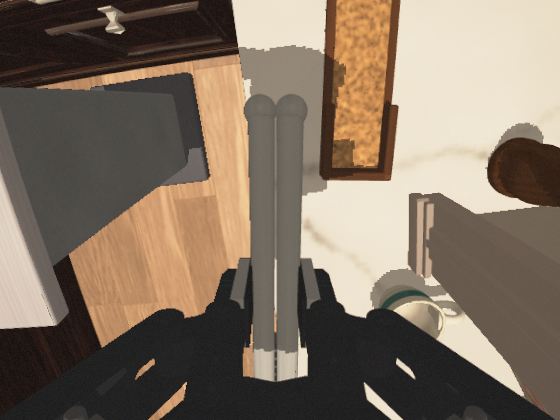

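Request:
{"name": "play_rows", "arguments": {"deltas": [[[0.005, 0.05, 0.03], 0], [[0.01, 0.09, 0.06], 0], [[0.01, 0.09, 0.06], 0], [[0.01, 0.09, 0.06], 0]]}}

```text
time: 5.55
tool_pos: [0.4351, 0.0654, 0.2331]
tool_rot: [-0.0, 0.749, 0.663, -0.001]
contact_force: [-0.4, -0.6, -2.2]
gripper_width: 0.232
```

```bash
python3 look.py 7 case
```

```text
t 5.55 pos [0.4351 0.0654 0.2331] yaw 1.4484795939526658 F [-0.4 -0.6 -2.2] w 0.23185964167386347 tilt [-7.0e-04 -1.4e-03 -1.0e+00]
case [308.0, 29.4, 384.5, 244.1] 0.93
```

View pics/w7.png

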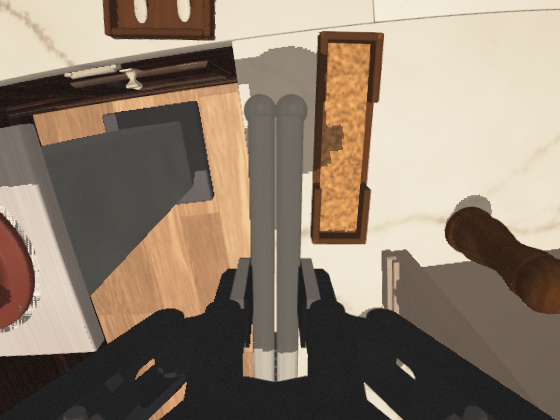

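```bash
python3 - <<'E'
from h import *
im=cv2.imread('pics/w7.png'); cv2.imwrite('pics/w7z.png',cv2.resize(im[20:255,240:400],None,fx=2.5,fy=2.5,interpolation=cv2.INTER_CUBIC))
cv2.imwrite('pics/w7a.png',cv2.resize(im[22:112,300:395],None,fx=6,fy=6,interpolation=cv2.INTER_CUBIC))
cv2.imwrite('pics/w7b.png',cv2.resize(im[170:260,300:395],None,fx=6,fy=6,interpolation=cv2.INTER_CUBIC))
E
```

```text
(no output)
```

View pics/w7a.png

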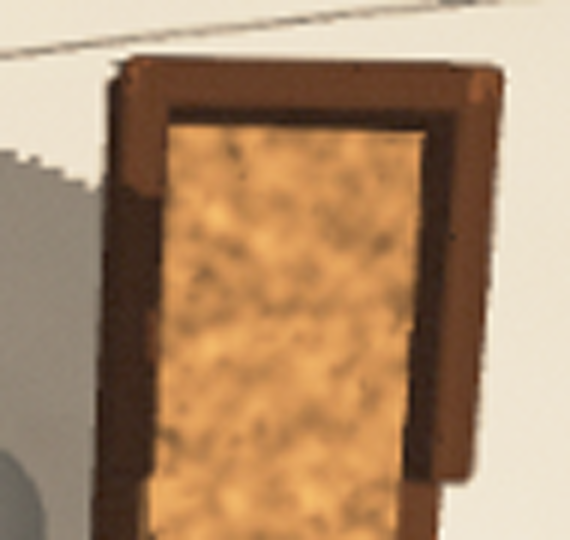

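View pics/w7b.png

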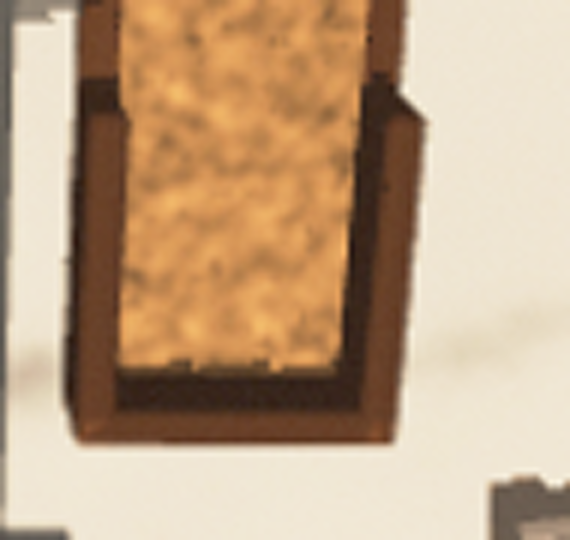

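```bash
python3 - <<'E'
from h import *
import json
p=json.load(open('w7.json'))
f=lambda a,ox,oy:(np.array(a)+.5)/6-.5+np.array([ox,oy])
px=np.r_[f([[125,62],[503,66]],300,22),f([[395,442],[80,440]],300,170)]
c=P('wrist',px,.025,p=p); print(c.round(4),c.mean(0).round(4))
print([np.linalg.norm(c[i]-c[(i+1)%4]).round(4) for i in range(4)])
for m in (c[0]-c[3],c[1]-c[2],c[0]+c[1]-c[2]-c[3]): print(np.arctan2(m[1],m[0]))
s=status.state(); t=s['tool_pos']
# held tool: edges in w5 at object top; object z: TCP - .0047+.018
for n in (4,5,7):
    p=json.load(open(f'w{n}.json')); z={4:.0047,5:.1765,7:.2331}[n]-.0047+.018
    q=P('wrist',[[260,108],[291,108],[275.5,95],[275.5,120],[275.5,340]],z,p=p)
    yaw={4:1.2282,5:1.3298,7:1.4485}[n]; tc={4:[.5157,-.3837],5:[.4255,-.3241],7:[.4351,.0654]}[n]
    v=q[:,:2]-tc; ux=np.array([np.cos(yaw),np.sin(yaw)]); uy=np.array([-ux[1],ux[0]])
    print(n,np.c_[v@ux,v@uy].round(4).tolist(), 'line ang',np.arctan2(*(q[3]-q[4])[1::-1]))
pin=np.array([.4861,-.4625]); ux=np.array([np.cos(1.226),np.sin(1.226)]); print('pin rel',(pin-[.5157,-.3837])@ux)
E
```

```text
[[ 0.4947  0.2025  0.025 ]
 [ 0.555   0.1956  0.025 ]
 [ 0.5273 -0.0216  0.025 ]
 [ 0.4678 -0.0137  0.025 ]] [0.5112 0.0907 0.025 ]
[np.float64(0.0607), np.float64(0.219), np.float64(0.06), np.float64(0.2179)]
1.44732710310535
1.4440701558144604
1.4456945513367914
4 [[0.0768, 0.0063], [0.0768, -0.0051], [0.0815, 0.0006], [0.0725, 0.0006], [-0.0266, 0.0005]] line ang 1.229010507688285
5 [[0.077, 0.0063], [0.077, -0.0051], [0.0816, 0.0006], [0.0727, 0.0006], [-0.0266, 0.0005]] line ang 1.33058485379255
7 [[0.077, 0.0062], [0.077, -0.0052], [0.0817, 0.0005], [0.0727, 0.0005], [-0.0265, 0.0004]] line ang 1.4492525491697674
pin rel -0.08416711994948821
```

Request:
{"name": "play_rows", "arguments": {"deltas": [[[0.04, 0.0323, -0.03], -0.003], [[0.077, 0.0323, -0.06], -0.003], [[0.077, 0.0323, -0.12], -0.003], [[0.077, 0.0323, -0.175], -0.003], [[0.077, 0.0323, -0.175], -0.003]]}}

```text
time: 6.28
tool_pos: [0.5066, 0.0975, 0.0525]
tool_rot: [-0.004, 0.75, 0.661, -0.006]
contact_force: [-0.7, -0.4, -2.3]
gripper_width: 0.232
```

Request:
{"name": "play_rows", "arguments": {"deltas": [[[0, 0.0, 0], 0], [[0, 0.0, 0], 0]]}}

```text
time: 6.52
tool_pos: [0.5148, 0.0987, 0.0625]
tool_rot: [0.002, 0.75, 0.662, 0.002]
contact_force: [0.8, -0.7, -2.2]
gripper_width: 0.234
```

```bash
python3 look.py 8; python3 - <<'E'
from h import *
im,d=grab_frame('top'); cv2.imwrite('pics/t8.png',cv2.resize(im[150:260,150:300],None,fx=5,fy=5,interpolation=cv2.INTER_CUBIC))
E
```

```text
t 6.525 pos [0.5148 0.0987 0.0625] yaw 1.446690639996819 F [ 0.8 -0.7 -2.2] w 0.2341171809201521 tilt [ 0.001  0.006 -1.   ]
```

View pics/w8.png

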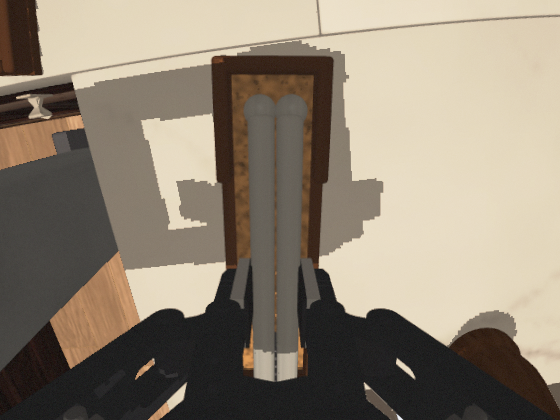

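View pics/t8.png

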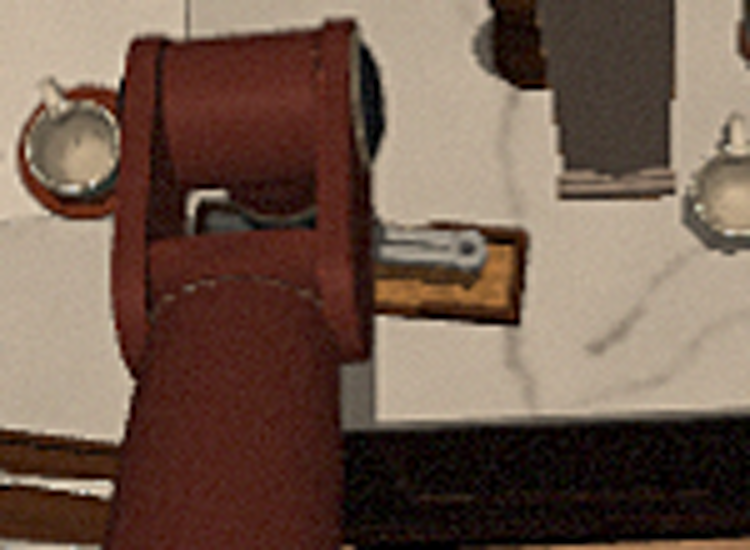

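Request:
{"name": "play_rows", "arguments": {"deltas": [[[0, 0.0, 0], 0], [[0, 0.0, 0], 0], [[0, 0, 0], 0]]}}

```text
time: 7.0
tool_pos: [0.5122, 0.099, 0.059]
tool_rot: [0.0, 0.749, 0.662, 0.0]
contact_force: [-0.9, -1.0, -2.3]
gripper_width: 0.234
```

```bash
python3 look.py 9; python3 - <<'E'
from h import *
f=lambda a:(np.array(a)+.5)/5-.5+150
s=status.state(); print(s['tool_pos'])
z=.0625-.0047+.018
pin=P('top',f([[467,247]]),z)[0]; e=P('top',f([[527,231],[518,324]]),.025); print('pin',pin,'rel',pin-[.5148,.0987,0],'corners',e)
im=cv2.imread('pics/w9.png'); cv2.imwrite('pics/w9z.png',cv2.resize(im[40:200,195:350],None,fx=4,fy=4,interpolation=cv2.INTER_CUBIC))
E
```

```text
t 7.0 pos [0.5122 0.099  0.059 ] yaw 1.4473445246812076 F [-0.9 -1.  -2.3] w 0.2337905422576839 tilt [-0.  0. -1.]
[0.51214305 0.09896554 0.05890795]
pin [0.50687665 0.01024091 0.0758    ] rel [-0.00792335 -0.08845909  0.0758    ] corners [[ 0.52926821 -0.0255062   0.025     ]
 [ 0.46669062 -0.01795718  0.025     ]]
```

View pics/w9z.png

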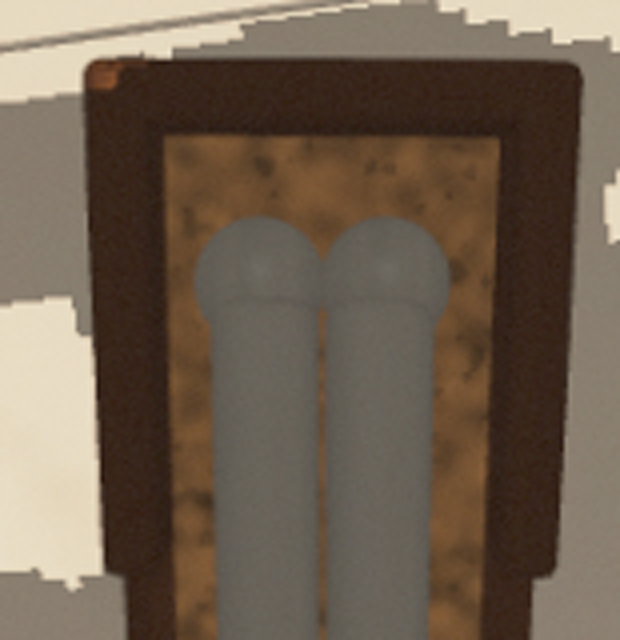

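```bash
python3 - <<'E'
from h import *
import json
p=json.load(open('w9.json'))
f=lambda a:(np.array(a)+.5)/4-.5+np.array([195,40])
rim=P('wrist',f([[86,65],[580,65]]),.025,p=p);cork=P('wrist',f([[163,133],[498,135]]),.005,p=p)
print(rim.round(4),cork.round(4))
z=.059-.0047
tip=P('wrist',f([[322,216]]),z+.009,p=p);print('tip',tip, 'low',P('wrist',f([[322,600]]),z+.018,p=p))
u=np.array([np.cos(1.446),np.sin(1.446)]);n=np.array([-u[1],u[0]])
T=np.array([.5122,.099])
for nm,a in(('rim',rim),('cork',cork),('tip',tip)): print(nm,((a[:,:2]-T)@np.c_[u,n]).round(4).tolist())
E
```

```text
[[0.4955 0.2027 0.025 ]
 [0.5552 0.1954 0.025 ]] [[0.5016 0.1955 0.005 ]
 [0.5471 0.1896 0.005 ]]
tip [[0.52165762 0.18071664 0.0633    ]] low [[0.51717937 0.14459328 0.0723    ]]
rim [[0.1009, 0.0295], [0.101, -0.0307]]
cork [[0.0944, 0.0225], [0.0942, -0.0234]]
tip [[0.0823, 0.0008]]
```

Request:
{"name": "play_rows", "arguments": {"deltas": [[[0, 0, -0.02], -0.001], [[0, 0, -0.035], -0.001], [[0, 0, -0.043], -0.001], [[0, 0, -0.0475], -0.001], [[0, 0, -0.0475], -0.001]]}}

```text
time: 7.68
tool_pos: [0.5122, 0.0989, 0.0113]
tool_rot: [-0.0, 0.75, 0.662, -0.0]
contact_force: [0.1, 1.0, -1.9]
gripper_width: 0.233
```

Request:
{"name": "play_rows", "arguments": {"deltas": [[[0, 0, 0], 0], [[0, 0, 0], 0]]}}

```text
time: 7.92
tool_pos: [0.5127, 0.099, 0.012]
tool_rot: [0.0, 0.75, 0.662, 0.0]
contact_force: [0.8, -0.4, -2.0]
gripper_width: 0.231
```

```bash
python3 look.py 10
```

```text
t 7.925 pos [0.5127 0.099  0.012 ] yaw 1.4461750379953906 F [ 0.8 -0.4 -2. ] w 0.23143770538130906 tilt [ 2.0e-04  1.1e-03 -1.0e+00]
```

View pics/w10.png

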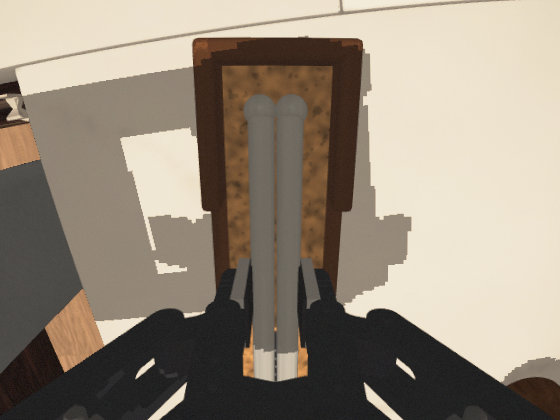

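It sits inside the case and centred, with its weight still hanging from the gripper. I'll lower it the last 2 mm.

Request:
{"name": "play_rows", "arguments": {"deltas": [[[0, 0, -0.001], 0], [[0, 0, -0.002], 0], [[0, 0, -0.0025], 0], [[0, 0, -0.0025], 0]]}}

```text
time: 8.48
tool_pos: [0.5123, 0.0989, 0.0096]
tool_rot: [-0.0, 0.75, 0.662, -0.0]
contact_force: [-3.3, -0.1, 6.0]
gripper_width: 0.235
```

Contact shows as +6 N upward. I'll release gently.

Request:
{"name": "play_rows", "arguments": {"deltas": [[[0, 0, 0], 0], [[0, 0, 0], 0], [[0, 0, 0], 0]], "grip": -0.3}}

```text
time: 8.85
tool_pos: [0.5124, 0.0989, 0.0089]
tool_rot: [0.0, 0.75, 0.662, 0.0]
contact_force: [0.9, -0.8, -0.2]
gripper_width: 0.35
```

```bash
python3 look.py 11
```

```text
t 8.85 pos [0.5124 0.0989 0.0089] yaw 1.4461659100821722 F [ 0.9 -0.8 -0.2] w 0.3502544724085803 tilt [ 1.e-04  3.e-04 -1.e+00]
```

View pics/w11.png

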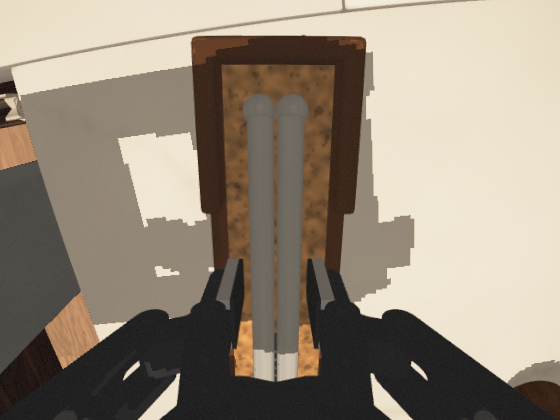

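It is released and lying on the cork with the ends at (258,108) and (291,108). I'll go straight up.

Request:
{"name": "play_rows", "arguments": {"deltas": [[[0, 0, 0.01], 0], [[0, 0, 0.03], 0], [[0, 0, 0.08], 0], [[0, 0, 0.13], 0], [[-0.04, -0.02, 0.17], 0]]}}

```text
time: 9.52
tool_pos: [0.4739, 0.0791, 0.1829]
tool_rot: [0.001, 0.749, 0.662, 0.002]
contact_force: [-1.0, 0.0, 0.7]
gripper_width: 0.349
```

Request:
{"name": "play_rows", "arguments": {"deltas": [[[-0.05, -0.03, 0.02], 0], [[-0.05, -0.03, 0.02], 0], [[-0.05, -0.03, 0.02], 0], [[-0.05, -0.03, 0.02], 0]]}}

```text
time: 10.02
tool_pos: [0.4224, 0.0493, 0.198]
tool_rot: [-0.001, 0.75, 0.662, -0.001]
contact_force: [0.5, 0.1, -0.1]
gripper_width: 0.35
```

```bash
python3 look.py 12 nutcracker_mid case; python3 - <<'E'
from h import *
im=cv2.imread('pics/w12.png'); cv2.imwrite('pics/w12z.png',cv2.resize(im[10:270,280:460],None,fx=2.3,fy=2.3,interpolation=cv2.INTER_CUBIC))
E
```

```text
t 10.025 pos [0.4224 0.0493 0.198 ] yaw 1.446754784291549 F [ 0.5  0.1 -0.1] w 0.3501725775501679 tilt [ 0.     -0.0022 -1.    ]
nutcracker_mid [343.8, 27.6, 381.9, 224.7] 0.67
case [325.7, 0.0, 410.0, 243.4] 0.64
```

View pics/w12.png

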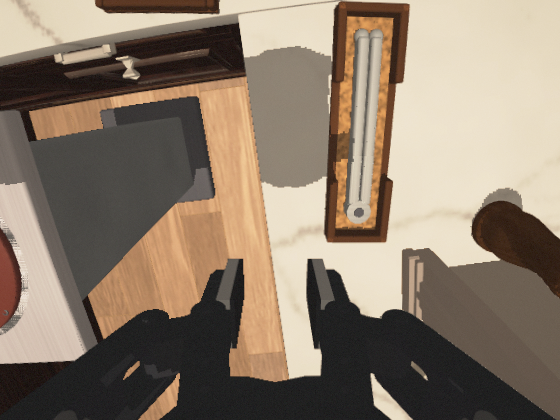

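View pics/w12z.png

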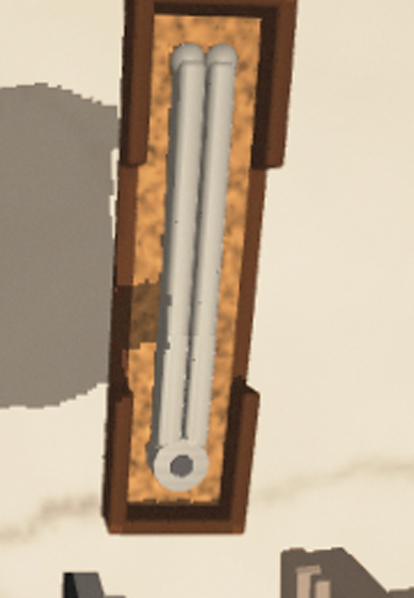

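The nutcracker lies flat in the case, but the ends at (361,36) and (376,36) may be slightly apart. I'll measure the gap.

```bash
python3 - <<'E'
from h import *
import json
im=cv2.imread('pics/w12.png')
cv2.imwrite('pics/w12y.png',cv2.resize(im[15:75,335:405],None,fx=9,fy=9,interpolation=cv2.INTER_CUBIC))
im=cv2.imread('pics/w11.png'); cv2.imwrite('pics/w11y.png',cv2.resize(im[85:145,235:315],None,fx=9,fy=9,interpolation=cv2.INTER_CUBIC))
im=cv2.imread('pics/w10.png'); cv2.imwrite('pics/w10y.png',cv2.resize(im[85:145,235:315],None,fx=9,fy=9,interpolation=cv2.INTER_CUBIC))
E
```

```text
(no output)
```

View pics/w12y.png

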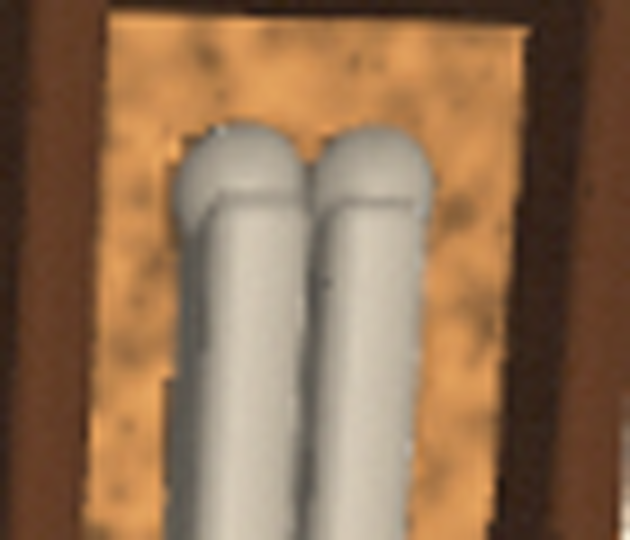

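View pics/w11y.png

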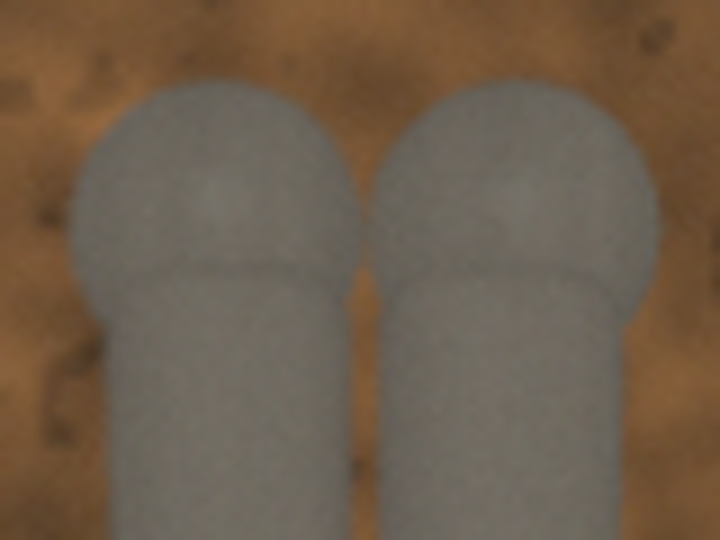

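View pics/w10y.png

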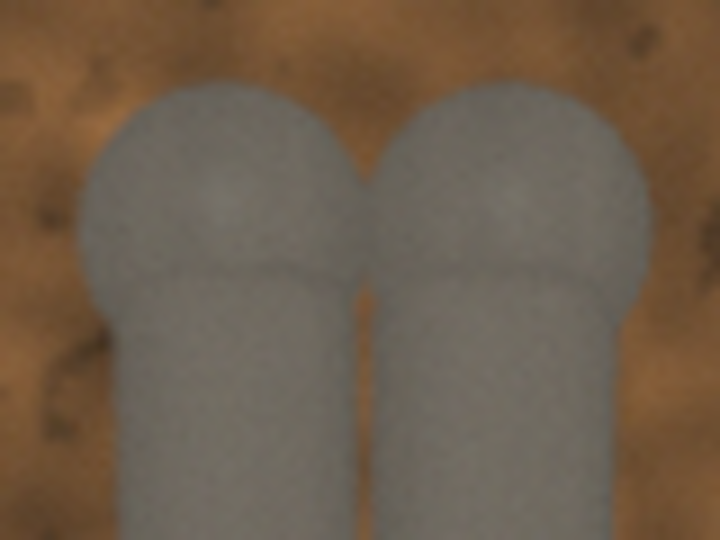

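```bash
python3 - <<'E'
from h import *
import json
def pr(n,k,o,pts,z):
    p=json.load(open(f'w{n}.json')); return P('wrist',(np.array(pts)+.5)/k-.5+np.array(o),z,p=p)
# ball outer extents at mid-height
a=pr(12,9,[335,15],[[174,195],[433,195],[240,195],[373,195]],.016)
b=pr(11,9,[235,85],[[70,225],[660,225],[217,200],[516,200]],.016-.0)
c=pr(10,9,[235,85],[[80,225],[652,225],[224,200],[508,200]],.018)
for q in(a,b,c): print(np.linalg.norm(q[0]-q[1]),np.linalg.norm(q[2]-q[3]))
pin=P('wrist',[[358.5,212]],.023,p=json.load(open('w12.json')))[0]
e=(a[2]+a[3])/2; print(pin,e,'ang',np.arctan2(e[1]-pin[1],e[0]-pin[0]))
u=np.array([np.cos(1.446),np.sin(1.446)]);n=np.array([-u[1],u[0]]);C=np.array([.5112,.0907])
for q in(pin,e): print(((q[:2]-C)@np.c_[u,n]).round(4))
d=np.load('w12.npy');p=json.load(open('w12.json'))
for uv in [(358,60),(372,60),(360,120),(355,180),(352,205),(345,100),(345,225)]: print(uv,P('wrist',[uv],depth=[d[uv[1],uv[0]]],p=p)[0].round(4))
E
```

```text
0.025849284348405045 0.013274060373583705
0.025392161546260776 0.012834675134580946
0.024822997676408595 0.012292863636943773
[0.50088915 0.01292489 0.023     ] [0.52073137 0.17393222 0.016     ] ang 1.44817659422728
[-0.0785  0.0005]
[0.0838 0.0009]
(358, 60) [0.5086 0.1544 0.0215]
(372, 60) [0.5207 0.153  0.0228]
(360, 120) [0.5068 0.1022 0.0233]
(355, 180) [0.4991 0.046  0.0227]
(352, 205) [0.4952 0.0203 0.0209]
(345, 100) [0.4976 0.1211 0.006 ]
(345, 225) [ 0.4898 -0.0066  0.0047]
```

```bash
python3 -c "
from plant import ticket; print(ticket.job_done())"
```

```text
the job is handed in; nothing more can be done
None
```

The nutcracker is folded and lying in its case, and I handed the job in after about 10 s of robot time. I squeezed it shut at its middle, carried it round the robot's side of the post and lowered it into the long notched case. Contact on the cork read about 6 N. I then let go and backed the gripper clear.

Final checks, from the wrist camera:
- **Flat:** the top of the tool reads about 23 mm high along its length. That matches an 18 mm tool on the 5 mm inner bottom.
- **Lined up:** its line is within about 0.002 rad of the case's, under 1 mm off the centre line, with more than 10 mm free at each end.
- **Folded:** after release the lever tips sprang apart by about 0.5–1 mm, which is 3–6 mrad of hinge angle. I took this as shut and did not squeeze again.
- **Disagreement:** the top camera put the case centre about 4 mm from where the wrist camera did, along the case's length. I used the wrist measurement.

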